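Clear the offcut pile into its trays and chock the rounds

ROBOT

A 6-joint arm with a two-finger parallel gripper is mounted at the origin on a cart in front of the work surface, level with it; the furniture and walls round the work are solid. World frame = base frame: x ahead of the robot, y to its left, z up, the work surface at z = 0. Lengths are in mm, angles in rad, forces in N, time in s.
With the tool pointing down it reaches from about 250 to 725 mm from the base axis. Payload 9.7 kg.
Tool frame: the origin (TCP) lies on the mounting face of the last link; the fingertips stand 173 mm ahead of it and the grasp point (between the pads) lies 155 mm ahead of it; z points along the fingers, y is the line along which they close (so a half turn about z gives the same grasp; the last joint's range is limited). The gripper opens to 85 mm and grips with 20 to 120 N. Pads are 22 mm wide; open, the fingers measure 114 mm over their backs; the gripper's body (76 mm by 85 mm) begins 54 mm behind the grasp point. The pads swing forward as they close: fully open they stand 13 mm farther back than shut.
Start: joints at [1.146, 0.087, 0.176, 1.66, 0, 1.571], TCP at [226.673, 501.115, 404.684] pointing down, gripper open.
Joint ranges: [-3.13, 3.13], [-0.85, 1.81], [-1.15, 1.24], [-2.2, 2.28], [-1.44, 1.52], [-3.14, 3.14]. Speed limits (rad/s): [2.22, 2.22, 2.57, 3.14, 3.14, 3.14].

INTERFACE

Orientations are given as a rotation vector (axis times angle).
In Python, from plant import get_obs, read_camera, calibration, job_done, spot_in gives the robot as it stands.
- The arm moves only by the tool servo_tool, never from a script. Its argument "targets" is a list of rows, each a list of 7 numbers: the shift along the world's x, y, z in parts of the range, where 1.0 means 75 cm, then the turn, a rotation vector about the world's x, y, z in parts of the range, where 1.0 means 90 degrees, then the opening, from 0 (shut) to 1 (fully open). A call has 1 to 20 rows; each row is the pose to reach, as a shift and turn from the pose commanded when the call began; what a row does not reach only later rows make up. A row lasts 1/12 s, in which the tool goes at most 41.7 mm and 7.16 degrees, less where a joint would pass 70% of its speed; a pose out of reach is approached as far as the arm can. A shift or turn number past 1, either way, is cut back to 1. A call with a gripper value outside its range is refused whole. The fingers move at their own pace and stop on an object; "grip_force" is the grip in N (left out, the last holds). Time passes only in rows, so rows that repeat a pose let the fingers close. It gives the time, the measured TCP pose, the force, the opening and the grip force at its end, in the units of the state.
- get_obs(): the state, without advancing time (a new reading comes with each control period).
- read_camera(name): name is "scene" or "top"; returns (picture, depth): 384x512x3 uint8, red, green, blue; 384x512 float32, mm along the optical axis (not along the pixel's ray), 0 where there is no reading.
- calibration(name): a dict with "intrinsics" (3x3 intrinsics, pixels), "origin" and "rotation" of the camera in the world. Camera axes: x right, y down, z forward; pixel columns grow to the right and rows downward; lengths in mm; the calibration is good to about 2 mm. A picture is of the moment at which its call begins. calibration takes no time and is no camera call.
- job_done(): hands the job in; it is judged then, once.
Trained networks look in the newest picture that a camera, given by its name, has taken for a name from the list of things; names that differ only in an ending like _2 or _b are one class to them, and where a whole thing is asked for, a point or a joint stands for the part that bears it (a point fixed in the world has none). Each returns a list of dicts, best first, with "score" (0 to 1); they miss things now and then, are a little off and sometimes report something else, mostly with a low value. They report only what shows in the picture. A call takes as long as a camera call. They do not tell look-alikes from the thing itself.
- spot_in(camera, target): "centre" ([column, row] in pixels, amid what is visible of it).
The state is a dict: "t": time; "joints": joint angles; "joint_vel": joint speeds; "effort": joint torques, N m; "position": TCP position; "ee_rot": TCP orientation; "ft_force": force on the tool from outside, world axes, zero at the start; "ft_torque": the same for the moment, N m; "grip_width": finger opening in mm; "gripper_force": force on a finger pad.
Only numpy, scipy, OpenCV 4.12 (cv2) and the standard library are available. Lean on these libraries where they do the work, as an engineer would, in place of code of your own. Each camera call takes 0.05 s, during which the arm holds its last target. There are 200 camera calls.

TASK

Put away the pile of bar offcuts that lies in the plain wooden cradle, working from the top down: the brass square bar goes down flat into the red-ended nest, then the copper flat bar into the blue-ended nest, then both round bars into the green-ended tray, side by side against its tall stop, in either order. The wooden chock keeps the pile together, so move it last: drop it right down onto the board of the green tray, between the round bars and the low cleat, so that the row cannot roll apart. Leave the multimeter and the tape measure where they are.

Things in the scene. Friction and masses are not known exactly. Their poses are not given: they have to be found in the camera images.
- square_bar: brass square bar offcut, 25 x 25 mm section, 50 mm long, on top of the pile, lying on the flat bar; origin at the centre of its underside, y along its length, z up. Grip it across 25 mm, along its x.
- flat_bar: copper flat bar offcut, 32 mm wide (x), 76 mm long (y), 12 mm thick (z), lying level on the two round bars with its middle over the valley between them; origin at the centre of its underside. Grip it across 32 mm (x) with the fingertips: the round bars directly below reach out 17 mm beyond its long sides.
- round_alu: bright aluminium round bar offcut, 40 mm diameter, 66 mm long; origin at its centre, x along its axis (y and z turn as it rolls). It lies on its side in the cradle, against the cradle's tall stop. Grip it by its end faces (66 mm, along x): cradle and tray boards are only 60 mm wide, so fingers pass beside them. It rolls easily.
- round_black: black plastic round bar offcut, 40 mm diameter, 66 mm long; origin at its centre, x along its axis (y and z turn as it rolls). It lies on its side in the cradle between the aluminium one and the chock. Grip it by its end faces (66 mm, along x). It rolls easily.
- chock: dark hardwood chock, a tapered block 54 mm long (x), 36 mm high (z), 23 mm thick (y) at the foot, 30 mm at 20 mm height (where round bars touch it), 35 mm at the top; origin at the centre of its underside. It stands in the cradle (plain wood, built like the green-ended tray) between the black round bar and the low cleat. Grip it by its ends (54 mm, along x).
- square_nest: fixed plywood nest with red end blocks and corner lips, for the square bar; origin at the centre of its underside. Board top at z = 8 mm; pocket 60 mm long (y), 35 mm wide (x); end blocks 16 mm high, lips at the four corners 10 mm high; the middle 40 mm of the long sides is open for the fingers. The bar belongs lengthwise along y, either way round.
- flat_nest: fixed plywood nest with blue end blocks and corner lips, for the flat bar; origin at the centre of its underside. Board top at z = 8 mm; pocket 86 mm long (y), 42 mm wide (x); end blocks 16 mm high, lips at the four corners 10 mm high; the middle 54 mm of the long sides is open for the fingers. The bar belongs lengthwise along y, either way round.
- round_tray: fixed plywood tray with green end blocks; origin at the centre of its underside. Board top z = 10 mm, 60 mm wide (x). Tall stop (36 mm high, 18 thick): inner face y = +57.5; low cleat (22 high, 10 thick): inner face y = -57.5. Round bars lie with axis along x, centres at z = 30 mm: first touches the stop (y = +37.5), second touches the first (y = -2.5); the chock fills the rest, centre y = -40.
- multimeter: yellow and black multimeter, 135 x 68 x 45 mm, lying on its back among the trays; a bystander to be left alone; origin at the centre of its underside.
- tape_measure: yellow and black tape measure, 38 x 80 x 67 mm, standing on the bench; a bystander to be left alone; origin at the centre of its underside.
Not all that is in view belongs to the job. Several things have the shape of the flat_bar; the one meant has the colours described above.

How it is judged (in metres and radians):
On the way, in this order (a step that is already met when the one before it is completed fails the run):
1. the square bar lies down in the red-ended nest, released (x of square_bar in the frame of square_nest between -0.0085 and 0.0085 m and y of square_bar in the frame of square_nest between -0.0085 and 0.0085 m and z of square_bar in the frame of square_nest between 0.004 and 0.012 m and angle between square_bar's own z axis and vertical below 0.08 rad and contact force between square_bar and the fingers below 0.05 N), for 0.2 s.
2. the flat bar lies down in the blue-ended nest, released (x of flat_bar in the frame of flat_nest between -0.0085 and 0.0085 m and y of flat_bar in the frame of flat_nest between -0.0085 and 0.0085 m and z of flat_bar in the frame of flat_nest between 0.004 and 0.012 m and angle between flat_bar's own z axis and vertical below 0.08 rad and contact force between flat_bar and the fingers below 0.05 N), for 0.2 s.
3. both round bars lie in the green-ended tray, released (x of round_alu in the frame of round_tray between -0.013 and 0.013 m and z of round_alu in the frame of round_tray between 0.026 and 0.034 m and angle between the x axis of each of round_alu, round_black and the x axis of round_tray, either way round below 0.15 rad and y of round_alu in the frame of round_tray between -0.04 and 0.04 m and x of round_black in the frame of round_tray between -0.013 and 0.013 m and z of round_black in the frame of round_tray between 0.026 and 0.034 m and y of round_black in the frame of round_tray between -0.04 and 0.04 m and contact force between each of round_alu, round_black and the fingers below 0.05 N), for 0.2 s.
4. the chock is down in the green-ended tray between the round bars and the low cleat (x of chock in the frame of round_tray between -0.013 and 0.013 m and y of chock in the frame of round_tray between -0.047 and -0.033 m and z of chock in the frame of round_tray between 0.006 and 0.014 m and angle between chock's own z axis and vertical below 0.1 rad), for 0.2 s.
At the end, for the whole second after the job is handed in: Square and flat bar flat on the boards of their own nests, within 8.5 mm of the middle; round bars across the tray, in either order, within about 8 mm of touching stop and neighbour; chock upright on the board between them and the low cleat (7 mm); heights within 4 mm; all released, at rest (all of step 1 and all of step 2 and all of step 4 and x of round_alu in the frame of round_tray between -0.013 and 0.013 m and z of round_alu in the frame of round_tray between 0.026 and 0.034 m and angle between the x axis of each of round_alu, round_black and the x axis of round_tray, either way round below 0.15 rad and x of round_black in the frame of round_tray between -0.013 and 0.013 m and z of round_black in the frame of round_tray between 0.026 and 0.034 m and ((y of round_alu in the frame of round_tray between 0.029 and 0.042 m and y of round_black in the frame of round_tray between -0.012 and 0.001 m) or (y of round_black in the frame of round_tray between 0.029 and 0.042 m and y of round_alu in the frame of round_tray between -0.012 and 0.001 m)) and linear speed of each of square_bar, flat_bar, round_alu, round_black, chock below 0.01 m/s and angular speed of each of square_bar, flat_bar, round_alu, round_black, chock below 0.2 rad/s and contact force between each of round_alu, round_black, chock and the fingers below 0.05 N).
It fails at once if the multimeter is moved by more than 20 mm (distance of multimeter from where it was at the start of the episode above 0.02 m).
It fails at once if the tape measure is moved by more than 20 mm (distance of tape_measure from where it was at the start of the episode above 0.02 m).
It also fails if it takes over 128 s, if anything falls off the work surface, if the arm or the gripper's body presses on something with over 40 N, if the wrist force passes 120 N, or if a joint passes its speed limit or range.

## Working session

There is one attempt and no reset: what is moved stays moved. The work goes in short steps, Python scripts to look and compute and a tool call to move; the robot and the scene stay as the last step left them, time stands still between calls to the robot, and variables do not carry over. Pictures are saved under pics/ and viewed, at most 14 in all, crops included, and the job is handed in when it is done.

Besides the shell and the picture viewer there is one more tool, called after ">>>" as name(argument=value, ...) on one line, values as JSON. servo_tool: Moves the arm, as the interface text tells. Its arguments: {"type":"object","properties":{"targets":{"type":"array"},"grip_force":{"type":"number"}},"required":["targets"]}

```bash
ls; mkdir -p pics; cat > h.py <<'E'
import numpy as np, cv2
from plant import *
def shot(name,fn=None):
    im,d=read_camera(name)
    if fn: cv2.imwrite('pics/'+fn,im[:,:,::-1])
    return im,d
def cloud(name,d):
    c=calibration(name);K=np.array(c["intrinsics"]);R=np.array(c["rotation"]);o=np.array(c["origin"])
    v,u=np.indices(d.shape)
    p=np.stack([(u-K[0,2])/K[0,0]*d,(v-K[1,2])/K[1,1]*d,d],-1)
    w=p@R.T+o; w[d==0]=np.nan
    return w
E
python3 - <<'E'
from h import *
for n in("scene","top"):
    im,d=shot(n,n+'0.png'); np.savez(n+'0.npz',im=im,w=cloud(n,d)); c=calibration(n); print(n,c)
print(get_obs())
for t in("square_bar","flat_bar","round_alu","round_black","chock","square_nest","flat_nest","round_tray"):
    r=spot_in("top",t); w=np.load('top0.npz')['w']
    for q in r[:3]:
        u,v=q["centre"]; print(t,q["score"],u,v,w[int(v),int(u)].round(0))
E
```

```text
picsTraceback (most recent call last):
  File "<stdin>", line 3, in <module>
  File "h.py", line 11, in cloud
    w=p@R.T+o; w[d==0]=np.nan
      ~~~~~^~
ValueError: operands could not be broadcast together with shapes (384,512) (3,)
```

```bash
sed -i 's/;o=np.array(c\["origin"\])/;R=cv2.Rodrigues(R)[0] if R.size==3 else R;o=np.array(c["origin"])/' h.py
python3 - <<'E'
from h import *
for n in("scene","top"):
    c=calibration(n); print(n,c)
    im,d=shot(n,n+'0.png'); np.savez(n+'0.npz',im=im,w=cloud(n,d))
print(get_obs())
w=np.load('top0.npz')['w']
for t in("square_bar","flat_bar","round_alu","round_black","chock","square_nest","flat_nest","round_tray"):
    for q in spot_in("top",t)[:3]:
        u,v=q["centre"]; print(t,q["score"],u,v,w[int(v),int(u)].round(0))
E
```

```text
scene {'intrinsics': array([[388.67640141,   0.        , 261.83916643],
       [  0.        , 388.67640141, 195.99530281],
       [  0.        ,   0.        ,   1.        ]]), 'origin': array([ -10.48879753, -507.08529673,  500.91079668]), 'rotation': array([-1.91120961,  0.88538359, -0.52547742])}
top {'intrinsics': array([[403.27664789,   0.        , 254.84622222],
       [  0.        , 403.27664789, 187.24529896],
       [  0.        ,   0.        ,   1.        ]]), 'origin': array([470.43629803, -36.14121498, 985.07083048]), 'rotation': array([-2.13810455,  2.19613619, -0.1159955 ])}
{'t': 0.15, 'joints': array([ 1.14597125e+00,  8.73570202e-02,  1.75326345e-01,  1.65977463e+00,
       -1.97199282e-05,  1.57078689e+00]), 'joint_vel': array([ 1.39323966e-03, -1.31668933e-03,  4.37264481e-03, -8.55785657e-05,
       -7.61530100e-04, -3.17628465e-04]), 'effort': array([-7.75242443e-04, -5.20761681e+01,  4.65044367e+01,  1.39262230e-02,
       -4.47972616e-05,  1.28865264e-05]), 'position': array([226.69742915, 501.12475468, 404.13825909]), 'ee_rot': array([-6.62251504e-01, -3.07079950e+00,  1.55571258e-03]), 'ft_force': array([ 0.51175902, -0.01580029, -0.20806423]), 'ft_torque': array([0.02579614, 0.03666701, 0.00822147]), 'gripper_force': 0.0, 'grip_width': 85.31968854695111}
square_bar 0.78 341.2 235.8 [ 455. -226.   86.]
flat_bar 0.82 346.5 181.7 [ 584. -261.    8.]
flat_bar 0.74 323.2 232.7 [ 462. -191.   61.]
round_alu 0.8 323.1 228.8 [ 471. -194.   46.]
round_black 0.82 342.2 246.2 [nan nan nan]
round_black 0.52 238.7 238.5 [453.   4.  44.]
chock 0.89 358.5 240.3 [ 441. -274.   43.]
square_nest 0.65 145.9 249.1 [433. 229.   8.]
square_nest 0.34 238.0 235.1 [460.   4.  43.]
round_tray 0.95 189.9 157.5 [653. 121.  10.]
```

View pics/top0.png

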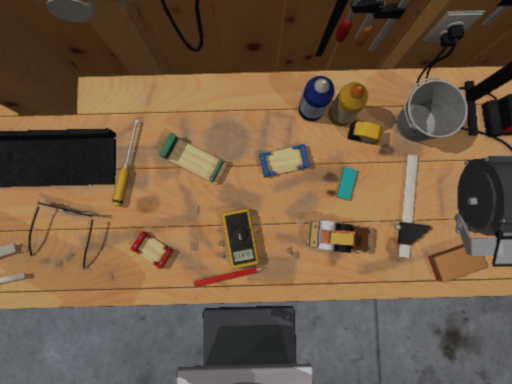

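View pics/scene0.png

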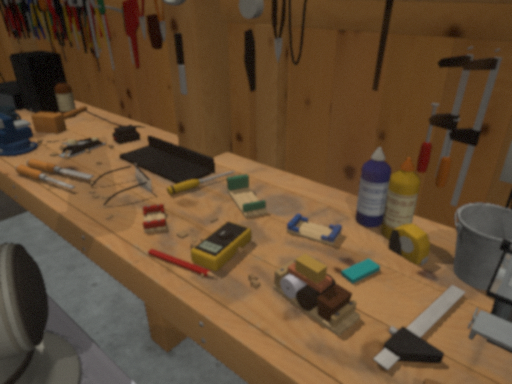

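```bash
cat > m.py <<'E'
from h import *
def rect(w,m):
    p=w[m][:,:2]; r=cv2.minAreaRect(p.astype(np.float32)); return m.sum(),np.round(r[0],1),np.round(r[1],1),round(r[2],1),w[m][:,2].mean().round(1)
def win(w,x0,x1,y0,y1,z0,z1):
    with np.errstate(invalid='ignore'):
        return (w[...,0]>x0)&(w[...,0]<x1)&(w[...,1]>y0)&(w[...,1]<y1)&(w[...,2]>z0)&(w[...,2]<z1)
E
python3 - <<'E'
from m import *
f=np.load('top0.npz');w=f['w'];im=f['im']
hsv=cv2.cvtColor(im,cv2.COLOR_RGB2HSV)
C=(390,520,-330,-130)
print('bench z',np.nanmedian(w[win(w,380,620,-120,60,-20,20)][:,2]))
for n,a,b in(('square',78,95),('flat',57,67),('rounds+chock',38,54),('cradle all',6,100)): print(n,*rect(w,win(w,*C,a,b)))
def blobs(n,m,C):
    m=m&win(w,*C,5,60); k,l,s,c=cv2.connectedComponentsWithStats(m.astype(np.uint8))
    for i in range(1,k):
        if s[i,4]>12: print(n,*rect(w,l==i), c[i].round(0))
H,S,V=hsv[...,0],hsv[...,1],hsv[...,2]
blobs('red',((H<8)|(H>172))&(S>130)&(V>50),(380,520,150,300))
blobs('blue',(H>100)&(H<130)&(S>100),(560,720,-200,0))
blobs('green',(H>45)&(H<95)&(S>60),(550,760,20,230))
print('sqnest',*rect(w,win(w,380,520,150,300,5,25)));print('flatnest',*rect(w,win(w,560,720,-200,0,5,25)));print('tray',*rect(w,win(w,550,760,20,230,6,45)))
print('meter',*rect(w,win(w,380,560,-50,70,15,60)))
c=im[205:270,295:390]; cv2.imwrite('pics/c0.png',cv2.resize(c,None,fx=8,fy=8,interpolation=3)[:,:,::-1])
E
```

```text
bench z -0.9784202319177666
square 260 [ 446.9 -226. ] [50.4 24.9] 83.7 85.9
flat 200 [ 449.4 -223. ] [75.9 31.8] 84.9 61.0
rounds+chock 999 [ 449.4 -229.1] [135.1  66.1] 79.7 45.2
cradle all 1748 [ 448.3 -224. ] [ 83.  188.7] 3.0 49.7
red 144 [449.6 238.8] [23.1 49.2] 54.5 20.6 [139. 241.]
red 138 [412.8 184.6] [22.1 48.7] 55.0 20.6 [163. 258.]
blue 134 [ 647.  -152.2] [56.3 26.8] 11.5 21.7 [303. 156.]
blue 133 [629.9 -68.5] [55.6 26.7] 9.7 21.5 [265. 164.]
green 222 [677.9 167.2] [18.3 59. ] 62.4 40.8 [168. 145.]
green 79 [616.7  54. ] [ 8.8 56.8] 62.0 29.7 [216. 170.]
sqnest 742 [417.6 221.4] [88.  82.1] 55.7 12.9
flatnest 1001 [ 644.1 -120.3] [152.8 100.5] 83.9 12.1
tray 1465 [645.7 109. ] [152.7  60. ] 61.5 14.4
meter 1665 [451.9  11.2] [135.9  92.9] 7.0 34.7
```

View pics/c0.png

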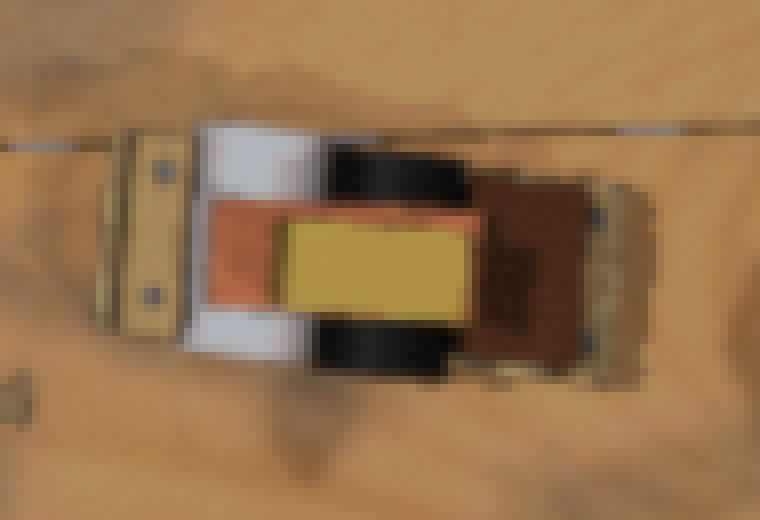

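The rows are not in the units I measure in: shifts go in shares of 75 cm and turns go in shares of 90 degrees. I convert before sending: -72.7 cm is -0.9693, -6.5 cm is -0.0867, -72 degrees is -0.8.

>>> servo_tool(targets=[[0.2933,-0.9693,-0.0867,0,0,-0.8,0.9],[0.2933,-0.9693,-0.0867,0,0,-0.8,0.9],[0.2933,-0.9693,-0.0867,0,0,-0.8,0.9],[0.2933,-0.9693,-0.0867,0,0,-0.8,0.9],[0.2933,-0.9693,-0.0867,0,0,-0.8,0.9],[0.2933,-0.9693,-0.0867,0,0,-0.8,0.9],[0.2933,-0.9693,-0.0867,0,0,-0.8,0.9],[0.2933,-0.9693,-0.0867,0,0,-0.8,0.9],[0.2933,-0.9693,-0.0867,0,0,-0.8,0.9],[0.2933,-0.9693,-0.0867,0,0,-0.8,0.9],[0.2933,-0.9693,-0.0867,0,0,-0.8,0.9],[0.2933,-0.9693,-0.0867,0,0,-0.8,0.9],[0.2933,-0.9693,-0.0867,0,0,-0.8,0.9],[0.2933,-0.9693,-0.0867,0,0,-0.8,0.9],[0.2933,-0.9693,-0.0867,0,0,-0.8,0.9],[0.2933,-0.9693,-0.0867,0,0,-0.8,0.9],[0.2933,-0.9693,-0.0867,0,0,-0.8,0.9],[0.2933,-0.9693,-0.0867,0,0,-0.8,0.9],[0.2933,-0.9693,-0.0867,0,0,-0.8,0.9],[0.2933,-0.9693,-0.0867,0,0,-0.8,0.9]], grip_force=30)

```text
t: 2.22
position: [447.0, -228.5, 338.5]
ee_rot: [-2.344, -2.09, 0.001]
ft_force: [0.2, 0.4, 0.1]
grip_width: 76.9
gripper_force: 0.0
```

To row units: -9.9 cm is -0.132, -9.5 cm is -0.1267.

>>> servo_tool(targets=[[0,0,-0.04,0,0,0,0.6],[0,0,-0.0667,0,0,0,0.6],[0,0,-0.0933,0,0,0,0.6],[0,0,-0.1133,0,0,0,0.6],[0,0,-0.1267,0,0,0,0.6],[0,0,-0.132,0,0,0,0.6],[0,0,-0.132,0,0,0,0.6],[0,0,-0.132,0,0,0,0.6]])

```text
t: 2.88
position: [446.9, -225.6, 241.6]
ee_rot: [2.34, 2.095, 0.001]
ft_force: [0.1, -0.1, 0.6]
grip_width: 51.2
gripper_force: 0.0
```

```bash
python3 - <<'E'
from m import *
im,d=shot('scene'); c=im[230:345,240:390]; cv2.imwrite('pics/s1.png',cv2.resize(c,None,fx=5,fy=5,interpolation=3)[:,:,::-1])
print(get_obs()['position'])
E
```

```text
[ 446.96029445 -225.76445771  241.8508138 ]
```

View pics/s1.png

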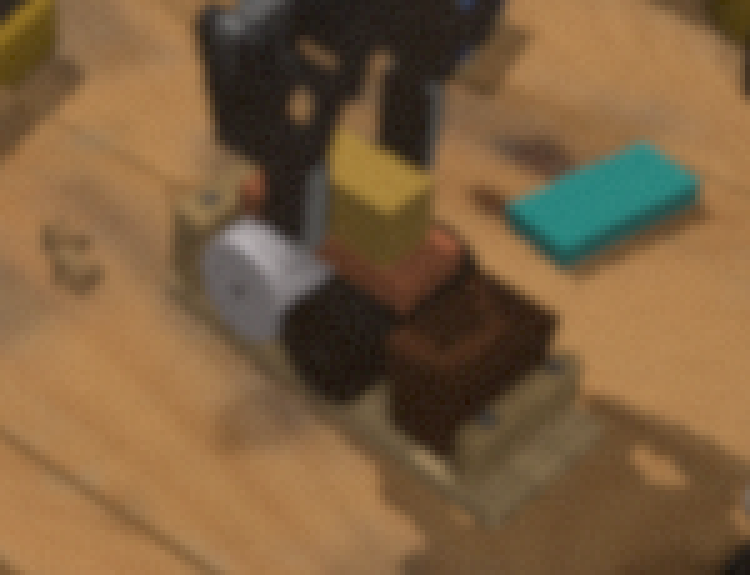

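>>> servo_tool(targets=[[0,0,0,0,0,0,0.1],[0,0,0,0,0,0,0.1],[0,0,0,0,0,0,0.1],[0,0,0,0,0,0,0.1],[0,0,0,0,0,0,0.1],[0,0,0,0,0,0,0.1]])

```text
t: 3.43
position: [447.0, -226.0, 241.6]
ee_rot: [2.34, 2.094, 0.001]
ft_force: [1.3, -1.4, 5.7]
grip_width: 24.3
gripper_force: 32.3
```

To row units: 43.8 cm is 0.584, -1.4 cm is -0.0187, -28.4 degrees is -0.3156.

>>> servo_tool(targets=[[0,0,0.0133,0,0,0,0.1],[0,0,0.04,0,0,0,0.1],[0,0,0.08,0,0,0,0.1],[0,0,0.12,0,0,0,0.1],[-0.0027,0.04,0.1333,0,0,-0.0222,0.1],[-0.0053,0.08,0.1333,0,0,-0.0444,0.1],[-0.008,0.1333,0.1333,0,0,-0.0889,0.1],[-0.0107,0.1867,0.1333,0,0,-0.1333,0.1],[-0.0133,0.24,0.1333,0,0,-0.1778,0.1],[-0.0147,0.2933,0.1333,0,0,-0.2222,0.1],[-0.016,0.3467,0.1333,0,0,-0.2667,0.1],[-0.0187,0.4,0.1333,0,0,-0.3156,0.1],[-0.02,0.4533,0.1333,0,0,-0.3156,0.1],[-0.0213,0.5067,0.1333,0,0,-0.3156,0.1],[-0.0213,0.5467,0.1333,0,0,-0.3156,0.1],[-0.0213,0.5733,0.1333,0,0,-0.3156,0.1],[-0.0213,0.584,0.1333,0,0,-0.3156,0.1],[-0.0213,0.584,0.1067,0,0,-0.3156,0.1],[-0.0213,0.584,0.08,0,0,-0.3156,0.1],[-0.0213,0.584,0.0533,0,0,-0.3156,0.1]])

```text
t: 5.1
position: [430.6, 211.8, 280.1]
ee_rot: [2.783, 1.457, -0.001]
ft_force: [0.4, 0.2, -2.9]
grip_width: 24.3
gripper_force: 31.2
```

```bash
python3 - <<'E'
from m import *
im,d=shot('top'); w=cloud('top',d); np.savez('t1.npz',im=im,w=w)
o=get_obs(); print(o['position'],o['ee_rot'],o['grip_width'])
print(*rect(w,win(w,400,500,-300,-150,57,67)))
c=np.hstack([im[215:280,110:190],im[205:270,300:380]]);cv2.imwrite('pics/p2.png',cv2.resize(c,None,fx=5,fy=5,interpolation=3)[:,:,::-1])
E
```

```text
[429.84211625 211.25686667 275.76443353] [ 2.7833097   1.45659733 -0.00964395] 24.103172636579743
466 [ 449.4 -223.1] [76.4 31.9] 85.0 61.0
```

View pics/p2.png

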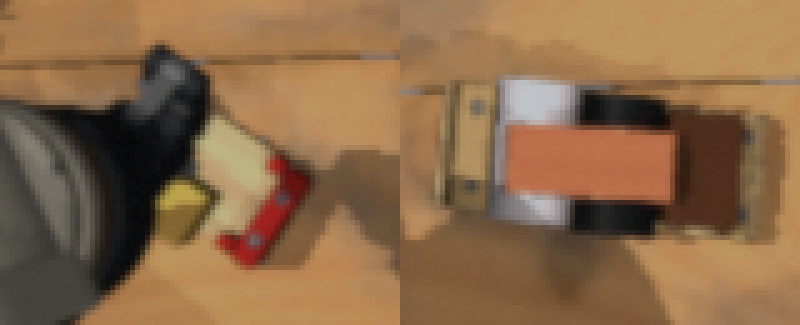

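To row units: -7.8 cm is -0.104, -7.5 cm is -0.1.

>>> servo_tool(targets=[[0,0,-0.0267,0,0,0,0.1],[0,0,-0.0533,0,0,0,0.1],[0,0,-0.08,0,0,0,0.1],[0,0,-0.0933,0,0,0,0.1],[0,0,-0.1,0,0,0,0.1],[0,0,-0.104,0,0,0,0.1],[0,0,-0.104,0,0,0,0.1],[0,0,-0.104,0,0,0,0.1],[0,0,-0.104,0,0,0,0.1]])

```text
t: 5.9
position: [431.0, 212.2, 203.8]
ee_rot: [2.783, 1.457, 0.002]
ft_force: [-0.3, 0.2, -1.9]
grip_width: 24.5
gripper_force: 31.1
```

To row units: -1.55 cm is -0.0207, -1.4 cm is -0.0187.

>>> servo_tool(targets=[[0,0,-0.008,0,0,0,0.1],[0,0,-0.0147,0,0,0,0.1],[0,0,-0.0187,0,0,0,0.1],[0,0,-0.0207,0,0,0,0.1],[0,0,-0.0207,0,0,0,0.1],[0,0,-0.0207,0,0,0,0.1],[0,0,-0.0207,0,0,0,0.1]])

```text
t: 6.48
position: [430.6, 212.0, 187.7]
ee_rot: [2.783, 1.457, -0.0]
ft_force: [-2.9, -2.5, 5.0]
grip_width: 24.0
gripper_force: 32.3
```

Touching down. Release and lift.

To row units: -14 cm is -0.1867, 12 cm is 0.16, 14 degrees is 0.1556.

>>> servo_tool(targets=[[0,0,0,0,0,0,0.5],[0,0,0,0,0,0,0.5],[0,0,0,0,0,0,0.5],[0,0,0,0,0,0,0.55],[0,0,0.0067,0,0,0,0.6],[0,0,0.0267,0,0,0,0.6],[0,0,0.0667,0,0,0,0.6],[0,0,0.1067,0,0,0,0.6],[0,0,0.16,0,0,0,0.6],[0,0,0.1867,0,0,0,0.6],[0,-0.04,0.1867,0,0,0.0333,0.6],[0,-0.08,0.1867,0,0,0.0667,0.6],[0,-0.1333,0.1867,0,0,0.1,0.6],[0,-0.1867,0.1867,0,0,0.1556,0.6]])

```text
t: 7.65
position: [430.3, 71.1, 327.7]
ee_rot: [2.581, 1.79, 0.001]
ft_force: [0.6, 0.4, -0.2]
grip_width: 51.4
gripper_force: 0.0
```

```bash
python3 - <<'E'
from m import *
im,d=shot('top'); w=cloud('top',d); np.savez('t2.npz',im=im,w=w)
o=get_obs(); print(o['position'],o['ee_rot'],o['grip_width'])
print(*rect(w,win(w,400,500,-300,-150,57,67)))
print('sq',*rect(w,win(w,380,480,170,260,28,40)))
E
```

```text
[430.19290907  65.74393374 327.86106005] [ 2.57081163e+00  1.80148651e+00 -1.60857100e-03] 51.559773624194214
469 [ 449.4 -223.1] [76.1 31.8] 85.1 61.1
sq 0 [0. 0.] [0. 0.] 0.0 nanm.py:3: RuntimeWarning: Mean of empty slice.
  p=w[m][:,:2]; r=cv2.minAreaRect(p.astype(np.float32)); return m.sum(),np.round(r[0],1),np.round(r[1],1),round(r[2],1),w[m][:,2].mean().round(1)
  ret = ret.dtype.type(ret / rcount)
```

To row units: -29.5 cm is -0.3933, -28.5 cm is -0.38, 15.7 degrees is 0.1744.

>>> servo_tool(targets=[[0.0027,-0.04,0,0,0,0.0333,0.6],[0.0067,-0.0933,0,0,0,0.0778,0.6],[0.0107,-0.1467,0,0,0,0.1333,0.6],[0.0133,-0.2,0,0,0,0.1744,0.6],[0.0187,-0.2533,0,0,0,0.1744,0.6],[0.0213,-0.3067,0,0,0,0.1744,0.6],[0.0253,-0.3467,0,0,0,0.1744,0.6],[0.0253,-0.38,-0.0133,0,0,0.1744,0.6],[0.0253,-0.3933,-0.0267,0,0,0.1744,0.6],[0.0253,-0.3933,-0.0533,0,0,0.1744,0.6],[0.0253,-0.3933,-0.08,0,0,0.1744,0.6],[0.0253,-0.3933,-0.0933,0,0,0.1744,0.6],[0.0253,-0.3933,-0.0933,0,0,0.1744,0.6],[0.0253,-0.3933,-0.0933,0,0,0.1744,0.6]])

```text
t: 8.87
position: [449.7, -222.3, 257.3]
ee_rot: [-2.316, -2.122, 0.0]
ft_force: [-0.5, 0.5, -0.3]
grip_width: 51.0
gripper_force: 0.0
```

```bash
python3 - <<'E'
from m import *
im,d=shot('top'); w=cloud('top',d); np.savez('t3.npz',im=im,w=w)
o=get_obs(); print(o['position'],o['ee_rot'],o['grip_width'])
print('sq',*rect(w,win(w,380,480,170,260,28,40)),'lvl',*rect(w,win(w,380,480,170,260,5,40)))
E
```

```text
[ 449.91224007 -222.49891192  258.12096476] [2.31575934e+00 2.12191001e+00 5.64188048e-04] 51.15900314134366
sq 233 [429.6 211.5] [50.2 25.5] 54.5 31.9 lvl 779 [430.5 212.7] [88.  51.4] 55.6 20.9
```

To row units: -3.4 cm is -0.0453, -3 cm is -0.04.

>>> servo_tool(targets=[[0,0,-0.016,0,0,0,0.6],[0,0,-0.0293,0,0,0,0.6],[0,0,-0.04,0,0,0,0.6],[0,0,-0.0453,0,0,0,0.6],[0,0,-0.0453,0,0,0,0.6],[0,0,-0.0453,0,0,0,0.6]])

```text
t: 9.42
position: [449.6, -222.9, 222.9]
ee_rot: [-2.317, -2.121, 0.0]
ft_force: [-0.2, -0.1, 0.8]
grip_width: 51.3
gripper_force: 0.0
```

```bash
python3 - <<'E'
from m import *
im,d=shot('scene'); c=im[230:345,240:390]; cv2.imwrite('pics/s4.png',cv2.resize(c,None,fx=5,fy=5,interpolation=3)[:,:,::-1])
print(get_obs()['position'])
E
```

```text
[ 449.73484022 -222.90566353  223.37301855]
```

View pics/s4.png

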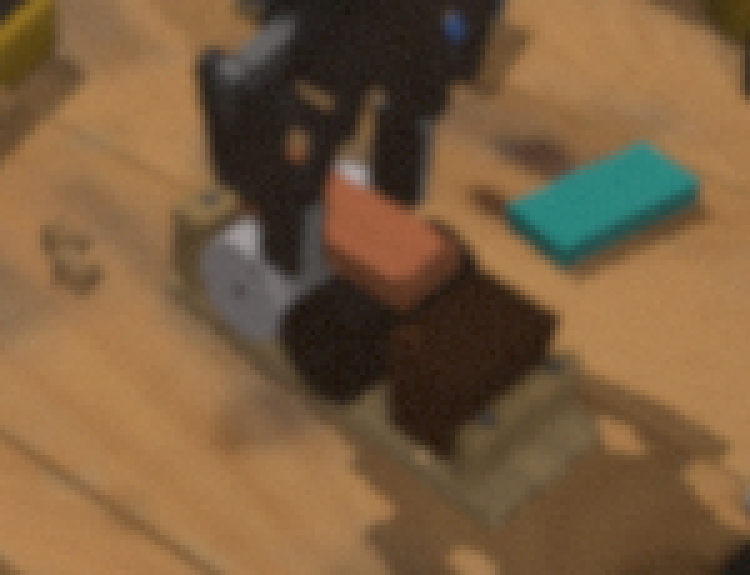

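>>> servo_tool(targets=[[0,0,0,0,0,0,0.2],[0,0,0,0,0,0,0.2],[0,0,0,0,0,0,0.2],[0,0,0,0,0,0,0.2],[0,0,0,0,0,0,0.2],[0,0,0,0,0,0,0.2]], grip_force=40)

```text
t: 9.97
position: [449.7, -223.0, 223.9]
ee_rot: [2.316, 2.121, 0.0]
ft_force: [-1.3, -0.0, 6.0]
grip_width: 31.1
gripper_force: 40.0
```

To row units: 18.9 cm is 0.252, 18.5 cm is 0.2467, 15.9 degrees is 0.1767.

>>> servo_tool(targets=[[0,0,0.0093,0,0,0,0.2],[0,0,0.0267,0,0,0,0.2],[0,0,0.0533,0,0,0,0.2],[0,0,0.0933,0,0,0,0.2],[0.0133,0.008,0.12,0,0,0.0222,0.2],[0.04,0.024,0.1333,0,0,0.0444,0.2],[0.0733,0.044,0.1333,0,0,0.0778,0.2],[0.1067,0.064,0.1333,0,0,0.1111,0.2],[0.1467,0.088,0.1333,0,0,0.1444,0.2],[0.1867,0.112,0.1333,0,0,0.1767,0.2],[0.2267,0.136,0.1333,0,0,0.1767,0.2],[0.2467,0.1467,0.1333,0,0,0.1767,0.2],[0.252,0.1507,0.1333,0,0,0.1767,0.2],[0.252,0.1507,0.1067,0,0,0.1767,0.2],[0.252,0.1507,0.08,0,0,0.1767,0.2],[0.252,0.1507,0.0533,0,0,0.1767,0.2],[0.252,0.1507,0.04,0,0,0.1767,0.2],[0.252,0.1507,0.04,0,0,0.1767,0.2],[0.252,0.1507,0.04,0,0,0.1767,0.2]])

```text
t: 11.55
position: [638.3, -110.1, 253.4]
ee_rot: [-2.001, -2.421, 0.001]
ft_force: [-0.7, 0.7, -1.5]
grip_width: 30.8
gripper_force: 40.4
```

```bash
python3 - <<'E'
from m import *
im,d=shot('top'); w=cloud('top',d); np.savez('t5.npz',im=im,w=w)
o=get_obs(); print(o['position'],o['ee_rot'],o['grip_width'])
cv2.imwrite('pics/t5.png',cv2.resize(im[120:280,230:390],None,fx=3.5,fy=3.5,interpolation=3)[:,:,::-1])
C=(380,520,-330,-130)
print('rounds',*rect(w,win(w,*C,47,56)),'chock',*rect(w,win(w,380,520,-330,-255,40,47)))
print('stop',*rect(w,win(w,380,520,-168,-120,33,42)));print('cleat',*rect(w,win(w,380,520,-340,-290,17,26)))
E
```

```text
[ 638.65781526 -110.14231048  254.38247544] [2.00108335e+00 2.42070976e+00 7.20687442e-04] 30.89390534399423
rounds 85 [ 444.9 -269.6] [47.6 64.3] 84.7 48.2 chock 335 [ 445.9 -274.4] [43.3 56.3] 82.0 44.5
stop 0 [0. 0.] [0. 0.] 0.0 nan
cleat 3 [ 433.1 -303.8] [ 8.3 46.8] 71.0 23.5m.py:3: RuntimeWarning: Mean of empty slice.
  p=w[m][:,:2]; r=cv2.minAreaRect(p.astype(np.float32)); return m.sum(),np.round(r[0],1),np.round(r[1],1),round(r[2],1),w[m][:,2].mean().round(1)
  ret = ret.dtype.type(ret / rcount)
```

View pics/t5.png

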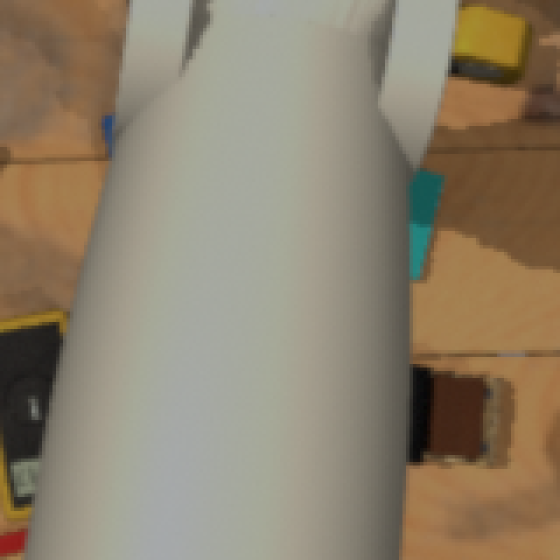

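To row units: -7.2 cm is -0.096, -7.1 cm is -0.0947.

>>> servo_tool(targets=[[0,0,-0.02,0,0,0,0.2],[0,0,-0.0467,0,0,0,0.2],[0,0,-0.0667,0,0,0,0.2],[0,0,-0.08,0,0,0,0.2],[0,0,-0.0867,0,0,0,0.2],[0,0,-0.092,0,0,0,0.2],[0,0,-0.0947,0,0,0,0.2],[0,0,-0.096,0,0,0,0.2],[0,0,-0.096,0,0,0,0.2],[0,0,-0.096,0,0,0,0.2]])

```text
t: 12.43
position: [638.9, -109.9, 182.1]
ee_rot: [2.001, 2.421, 0.001]
ft_force: [-0.4, 0.3, -1.2]
grip_width: 30.7
gripper_force: 40.7
```

```bash
python3 - <<'E'
from m import *
im,d=shot('scene'); c=im[200:260,260:370]; cv2.imwrite('pics/s6.png',cv2.resize(c,None,fx=6,fy=6,interpolation=3)[:,:,::-1])
o=get_obs();print(o['position'],o['ft_force'])
E
```

```text
[ 638.93330476 -109.92396692  182.03702565] [ 0.10306573 -0.19105948  0.55972284]
```

View pics/s6.png

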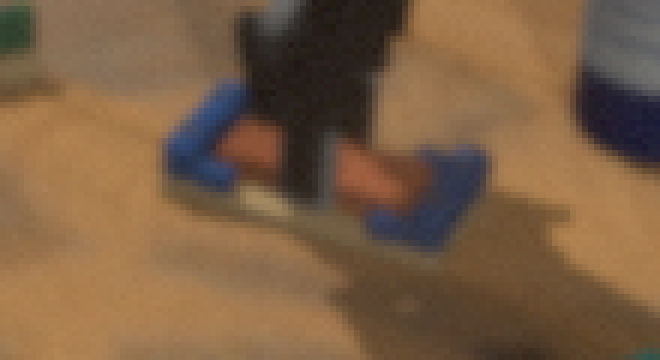

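The copper bar lies inside the blue nest between the lips (crop 220–430, 120–200), just about touching. A hair lower, then release and rise.

To row units: -17 cm is -0.2267, -15 cm is -0.2.

>>> servo_tool(targets=[[0,0,-0.0013,0,0,0,0.2],[0,0,-0.0013,0,0,0,0.2],[0,0,-0.0013,0,0,0,0.55],[0,0,-0.0013,0,0,0,0.55],[0,0,-0.0013,0,0,0,0.55],[0,0,-0.0013,0,0,0,0.55],[0,0,0.0067,0,0,0,0.6],[0,0,0.0267,0,0,0,0.8],[0,0,0.0667,0,0,0,1],[0,0,0.1067,0,0,0,1],[0,0,0.1467,0,0,0,1],[-0.0533,0,0.1733,0,0,0,1],[-0.1067,0.0133,0.1733,0,0,0,1],[-0.16,0.0533,0.1733,0,0,0,1],[-0.2,0.0933,0.1733,0,0,0,1],[-0.2267,0.1467,0.1733,0,0,0,1],[-0.2267,0.2,0.1733,0,0,0,1],[-0.2267,0.2267,0.1733,0,0,0,1],[-0.2267,0.2267,0.1733,0,0,0,1]])

```text
t: 14.07
position: [467.7, 63.9, 312.1]
ee_rot: [1.996, 2.425, 0.003]
ft_force: [-0.1, -0.1, -0.0]
grip_width: 85.3
gripper_force: 0.0
```

```bash
python3 - <<'E'
from m import *
im,d=shot('top'); w=cloud('top',d); np.savez('t7.npz',im=im,w=w)
o=get_obs(); print(o['position'],o['ee_rot'],o['grip_width'])
C=(380,520,-330,-130)
def R(n,*a):
    m=win(w,*a)
    if m.sum()>5: print(n,*rect(w,m))
R('flat',560,720,-200,0,17,21.5); R('flatnest',560,720,-200,0,4,40)
R('rounds',*C,46.5,56);R('chock',380,520,-330,-255,40,47)
R('stop',380,520,-168,-120,33,42);R('cleat',380,520,-340,-290,17,26)
R('alltop',*C,30,56)
hsv=cv2.cvtColor(im,cv2.COLOR_RGB2HSV)
V=hsv[...,2];S=hsv[...,1]
m=win(w,390,510,-290,-160,25,60)
for n,q in(('alu',m&(S<60)&(V>110)),('black',m&(V<60)&(S<110))):
    q=cv2.morphologyEx(q.astype(np.uint8),cv2.MORPH_OPEN,np.ones((2,2)))>0
    print(n,*rect(w,q))
cv2.imwrite('pics/t7.png',cv2.resize(im[130:280,150:390],None,fx=3,fy=3,interpolation=3)[:,:,::-1])
E
```

```text
[468.15368503  62.24219415 311.96845156] [1.99588217e+00 2.42517066e+00 1.61968326e-03] 85.93820757019479
flat 442 [ 638.6 -110. ] [ 57.3 113.9] 11.6 19.3
flatnest 1111 [ 642.5 -105. ] [113.9 180.5] 22.1 16.3
rounds 511 [ 449.4 -228.9] [131.5  65.7] 79.1 48.4
chock 342 [ 446.1 -274.7] [44.2 56.9] 82.8 44.6
stop 18 [ 449.9 -162.7] [39.3  6.7] 2.9 38.8
alltop 1576 [ 449.  -233.6] [143.2  67.2] 81.2 44.3
alu 344 [ 451.3 -208.6] [39.4 66.7] 88.0 nan
black 448 [ 444.4 -243.8] [39.7 64.9] 79.0 nan
```

View pics/t7.png

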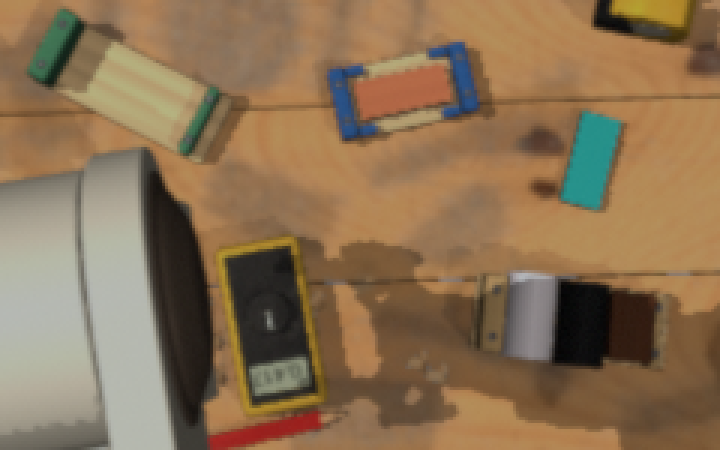

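```bash
cat > cyl.py <<'E'
from m import *
from scipy.optimize import least_squares
def cyl(w,q,yaw0=-5,z0=29,r=20):
    p=w[q]; p=p[np.isfinite(p).all(1)]; p=p[p[:,2]>z0+4]
    def f(a):
        s,c=np.sin(a[1]),np.cos(a[1]); t=-(p[:,0]-450)*s+(p[:,1])*c-a[0]
        return np.hypot(t,p[:,2]-z0-a[2])-r
    y=np.deg2rad(yaw0); i0=np.median(-(p[:,0]-450)*np.sin(y)+p[:,1]*np.cos(y))
    a=least_squares(f,[i0,y,0],loss='soft_l1',f_scale=.7).x
    s,c=np.sin(a[1]),np.cos(a[1]); u=(p[:,0]-450)*c+p[:,1]*s
    lo,hi=np.percentile(u,[.5,99.5]); m=(lo+hi)/2
    return np.round([450+m*c-a[0]*s, m*s+a[0]*c, np.rad2deg(a[1]), hi-lo, a[2], np.sqrt(np.mean(f(a)**2)),len(p)],1)
def masks(w,im,C):
    hsv=cv2.cvtColor(im,cv2.COLOR_RGB2HSV); V=hsv[...,2];S=hsv[...,1]; m=win(w,*C,25,60)
    return {n:cv2.morphologyEx(q.astype(np.uint8),cv2.MORPH_OPEN,np.ones((2,2)))>0 for n,q in(('alu',m&(S<60)&(V>110)),('black',m&(V<60)&(S<110)))}
E
python3 - <<'E'
from cyl import *
f=np.load('t7.npz');w=f['w']
for n,q in masks(w,f['im'],(390,510,-290,-160)).items(): print(n,cyl(w,q))
f=np.load('top0.npz');w=f['w']
print('stop',*rect(w,win(w,400,500,-172,-140,31,40))); print('cleat',*rect(w,win(w,400,500,-330,-293,16,27)));
E
```

```text
alu [ 4.536e+02 -2.011e+02 -7.600e+00  6.300e+01 -2.000e-01  1.500e+00
  3.180e+02]
black [ 4.460e+02 -2.416e+02 -7.900e+00  6.240e+01 -1.000e-01  1.400e+00
  4.200e+02]
stop 15 [ 460.6 -163.7] [ 0.7 51.2] 82.6 35.5
cleat 3 [ 435.6 -305.1] [ 0.3 32.9] 82.5 26.4
```

To row units: -26.2 cm is -0.3493, -1.5 cm is -0.02, -18.7 degrees is -0.2078.

>>> servo_tool(targets=[[0,-0.04,0,0,0,-0.0333,1],[-0.0027,-0.0933,0,0,0,-0.0778,1],[-0.0067,-0.1467,0,0,0,-0.1333,1],[-0.0107,-0.2,0,0,0,-0.1778,1],[-0.0133,-0.2533,0,0,0,-0.2078,1],[-0.0173,-0.3067,0,0,0,-0.2078,1],[-0.02,-0.34,-0.0133,0,0,-0.2078,1],[-0.02,-0.3493,-0.04,0,0,-0.2078,1],[-0.02,-0.3493,-0.0667,0,0,-0.2078,1],[-0.02,-0.3493,-0.0867,0,0,-0.2078,1],[-0.02,-0.3493,-0.0933,0,0,-0.2078,1],[-0.02,-0.3493,-0.0933,0,0,-0.2078,1],[-0.02,-0.3493,-0.0933,0,0,-0.2078,1],[-0.02,-0.3493,-0.0933,0,0,-0.2078,1]])

```text
t: 15.28
position: [454.0, -202.1, 242.5]
ee_rot: [2.367, 2.064, 0.001]
ft_force: [0.0, 0.6, 0.5]
grip_width: 85.6
gripper_force: 0.0
```

To row units: -6.4 cm is -0.0853, -5.8 cm is -0.0773.

>>> servo_tool(targets=[[0,0.0013,-0.02,0,0,0,1],[0,0.0013,-0.04,0,0,0,1],[0,0.0013,-0.06,0,0,0,1],[0,0.0013,-0.0773,0,0,0,1],[0,0.0013,-0.0853,0,0,0,1],[0,0.0013,-0.0853,0,0,0,1],[0,0.0013,-0.0853,0,0,0,1]])

```text
t: 15.87
position: [454.0, -200.9, 178.1]
ee_rot: [2.367, 2.064, 0.001]
ft_force: [0.6, 0.7, -0.3]
grip_width: 85.5
gripper_force: 0.0
```

```bash
python3 - <<'E'
from m import *
im,d=shot('scene'); c=im[230:345,240:390]; cv2.imwrite('pics/s8.png',cv2.resize(c,None,fx=5,fy=5,interpolation=3)[:,:,::-1])
o=get_obs();print(o['position'],o['ft_force'])
E
```

```text
[ 454.09230362 -200.98655587  178.39376936] [-0.63331613 -0.84365624 -0.8008325 ]
```

View pics/s8.png

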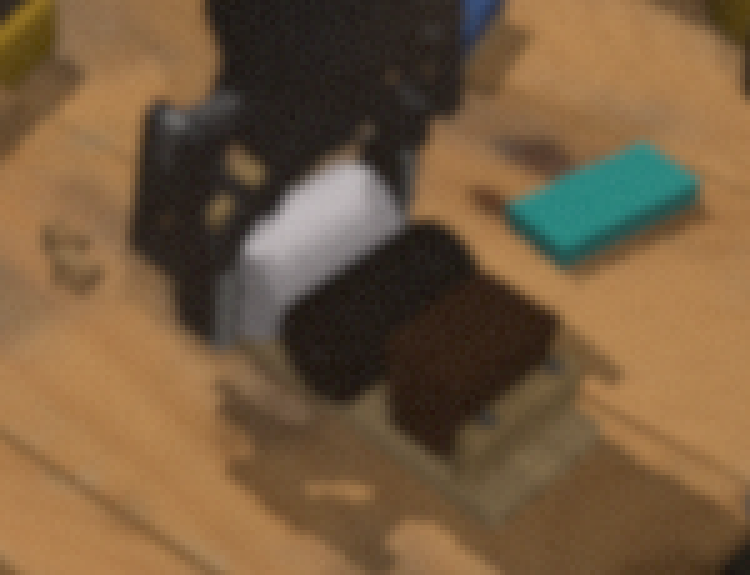

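>>> servo_tool(targets=[[0,0,0,0,0,0,0.6],[0,0,0,0,0,0,0.6],[0,0,0,0,0,0,0.6],[0,0,0,0,0,0,0.6],[0,0,0,0,0,0,0.6]], grip_force=45)

```text
t: 16.33
position: [454.1, -201.0, 178.4]
ee_rot: [2.367, 2.063, 0.001]
ft_force: [-1.1, 1.3, 5.5]
grip_width: 65.2
gripper_force: 49.3
```

To row units: 34.1 cm is 0.4547, 20.9 cm is 0.2787, -20.6 degrees is -0.2289.

>>> servo_tool(targets=[[0,0,0.0067,0,0,0,0.6],[0,0,0.02,0,0,0,0.6],[0,0,0.0467,0,0,0,0.6],[0,0,0.08,0,0,0,0.6],[0.0133,0.0213,0.1067,0,0,-0.0222,0.6],[0.04,0.0667,0.12,0,0,-0.0444,0.6],[0.0667,0.1067,0.12,0,0,-0.0778,0.6],[0.0933,0.152,0.12,0,0,-0.1111,0.6],[0.12,0.196,0.12,0,0,-0.1444,0.6],[0.1467,0.24,0.12,0,0,-0.1778,0.6],[0.1733,0.2827,0.12,0,0,-0.2,0.6],[0.2,0.3267,0.12,0,0,-0.2289,0.6],[0.2267,0.3693,0.12,0,0,-0.2289,0.6],[0.2533,0.4133,0.12,0,0,-0.2289,0.6],[0.2733,0.4467,0.12,0,0,-0.2289,0.6],[0.2787,0.4547,0.1067,0,0,-0.2289,0.6],[0.2787,0.4547,0.0933,0,0,-0.2289,0.6],[0.2787,0.4547,0.08,0,0,-0.2289,0.6],[0.2787,0.4547,0.08,0,0,-0.2289,0.6],[0.2787,0.4547,0.08,0,0,-0.2289,0.6]])

```text
t: 18.0
position: [662.0, 138.8, 236.4]
ee_rot: [-2.7, -1.606, 0.003]
ft_force: [-0.2, 1.0, -1.8]
grip_width: 65.5
gripper_force: 51.0
```

```bash
python3 - <<'E'
from cyl import *
im,d=shot('top'); w=cloud('top',d); np.savez('t9.npz',im=im,w=w)
o=get_obs(); print(o['position'],o['ee_rot'],o['grip_width'])
q=masks(w,im,(390,510,-290,-160)); print('black',cyl(w,q['black']))
E
```

```text
[662.22328797 138.86243276 237.34087324] [-2.70005759e+00 -1.60575844e+00  9.72419816e-04] 65.82305634376225
black [ 4.454e+02 -2.413e+02 -8.000e+00  6.100e+01 -2.000e-01  1.400e+00
  3.920e+02]
```

To row units: -5.8 cm is -0.0773, -5.6 cm is -0.0747.

>>> servo_tool(targets=[[0.0013,0.0027,-0.02,0,0,0,0.6],[0.0013,0.0027,-0.04,0,0,0,0.6],[0.0013,0.0027,-0.0573,0,0,0,0.6],[0.0013,0.0027,-0.0693,0,0,0,0.6],[0.0013,0.0027,-0.0747,0,0,0,0.6],[0.0013,0.0027,-0.0773,0,0,0,0.6],[0.0013,0.0027,-0.0773,0,0,0,0.6],[0.0013,0.0027,-0.0773,0,0,0,0.6]])

```text
t: 18.72
position: [663.9, 142.1, 180.0]
ee_rot: [2.699, 1.607, 0.001]
ft_force: [-0.3, -0.3, -1.6]
grip_width: 65.5
gripper_force: 51.0
```

```bash
python3 - <<'E'
from m import *
im,d=shot('scene'); c=im[150:240,200:300]; cv2.imwrite('pics/s10.png',cv2.resize(c,None,fx=6,fy=6,interpolation=3)[:,:,::-1])
o=get_obs();print(o['position'],o['ft_force'])
E
```

```text
[663.92215177 142.12967721 180.05108718] [ 0.92470687  0.00376444 -2.06835993]
```

View pics/s10.png

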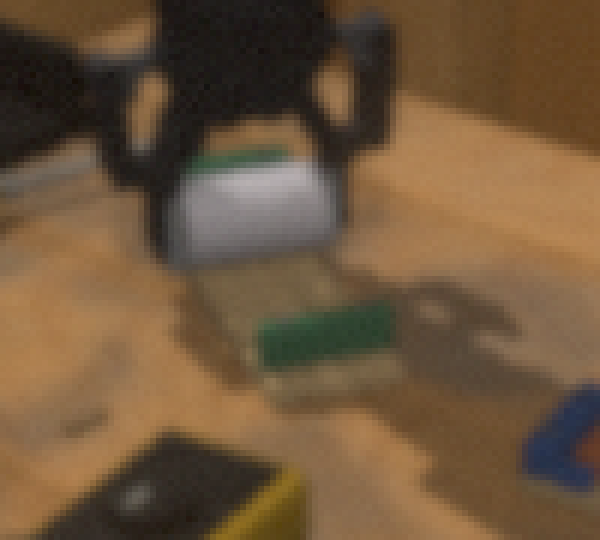

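To row units: -26 cm is -0.3467, -1.5 cm is -0.02, 20.4 degrees is 0.2267.

>>> servo_tool(targets=[[0,0,-0.0013,0,0,0,0.6],[0,0,-0.0027,0,0,0,0.6],[0,0,-0.0027,0,0,0,0.6],[0,0,-0.0027,0,0,0,0.85],[0,0,-0.0027,0,0,0,1],[0,0,-0.0027,0,0,0,1],[0,0,-0.0027,0,0,0,1],[0,0,0.0133,0,0,0,1],[0,0,0.04,0,0,0,1],[0,0,0.0733,0,0,0,1],[0,0,0.1067,0,0,0,1],[-0.02,-0.0333,0.12,0,0,0.0222,1],[-0.0533,-0.0867,0.12,0,0,0.0444,1],[-0.08,-0.1333,0.12,0,0,0.0778,1],[-0.1067,-0.1733,0.12,0,0,0.1111,1],[-0.1333,-0.22,0.12,0,0,0.1444,1],[-0.16,-0.2627,0.12,0,0,0.1778,1],[-0.1867,-0.3067,0.12,0,0,0.2,1],[-0.2133,-0.3467,0.12,0,0,0.2267,1]])

```text
t: 20.35
position: [502.4, -119.4, 270.3]
ee_rot: [2.369, 2.062, 0.001]
ft_force: [0.7, -0.4, -0.2]
grip_width: 85.0
gripper_force: 0.0
```

```bash
python3 - <<'E'
from cyl import *
im,d=shot('top'); w=cloud('top',d); np.savez('t11.npz',im=im,w=w)
o=get_obs(); print(o['position'],o['ee_rot'],o['grip_width'])
q=masks(w,im,(580,730,20,200)); print('alu',cyl(w,q['alu'],-28))
q=masks(w,im,(390,510,-290,-160)); print('black',cyl(w,q['black']))
E
```

```text
[ 499.94220988 -122.85040858  270.47516948] [ 2.36813523  2.06250683 -0.00296701] 84.99364373387881
alu [ 6.624e+02  1.421e+02 -2.660e+01  6.430e+01 -3.000e-01  1.500e+00
  3.360e+02]
  return _methods._mean(a, axis=axis, dtype=dtype,
  ret = ret.dtype.type(ret / rcount)
Traceback (most recent call last):
  File "cyl.py", line 9, in cyl
    a=least_squares(f,[i0,y,0],loss='soft_l1',f_scale=.7).x
      ~~~~~~~~~~~~~^^^^^^^^^^^^^^^^^^^^^^^^^^^^^^^^^^^^^^
ValueError: Initial guess is outside of provided bounds
```

To row units: -12.3 cm is -0.164, -5.7 cm is -0.076.

>>> servo_tool(targets=[[-0.02,-0.0467,0,0,0,0,1],[-0.04,-0.0933,0,0,0,0,1],[-0.06,-0.1333,0,0,0,0,1],[-0.072,-0.16,0,0,0,0,1],[-0.076,-0.164,-0.0133,0,0,0,1],[-0.076,-0.164,-0.0333,0,0,0,1],[-0.076,-0.164,-0.04,0,0,0,1],[-0.076,-0.164,-0.04,0,0,0,1],[-0.076,-0.164,-0.04,0,0,0,1]])

```text
t: 21.15
position: [446.9, -240.3, 239.4]
ee_rot: [-2.371, -2.061, 0.0]
ft_force: [-0.7, -0.4, 0.4]
grip_width: 85.6
gripper_force: 0.0
```

To row units: -6.1 cm is -0.0813, -5.6 cm is -0.0747.

>>> servo_tool(targets=[[0,-0.0013,-0.02,0,0,0,1],[0,-0.0013,-0.04,0,0,0,1],[0,-0.0013,-0.06,0,0,0,1],[0,-0.0013,-0.0747,0,0,0,1],[0,-0.0013,-0.0813,0,0,0,1],[0,-0.0013,-0.0813,0,0,0,1],[0,-0.0013,-0.0813,0,0,0,1],[0,-0.0013,-0.0813,0,0,0,0.6],[0,-0.0013,-0.0813,0,0,0,0.6],[0,-0.0013,-0.0813,0,0,0,0.6],[0,-0.0013,-0.0813,0,0,0,0.6],[0,-0.0013,-0.0813,0,0,0,0.6],[0,-0.0013,-0.0813,0,0,0,0.6]])

```text
t: 22.23
position: [447.0, -242.1, 179.4]
ee_rot: [2.37, 2.059, 0.001]
ft_force: [-0.8, -0.6, 5.7]
grip_width: 66.0
gripper_force: 49.6
```

To row units: 34.7 cm is 0.4627, 19.7 cm is 0.2627, -20.4 degrees is -0.2267.

>>> servo_tool(targets=[[0,0,0.0067,0,0,0,0.6],[0,0,0.02,0,0,0,0.6],[0,0,0.0467,0,0,0,0.6],[0,0,0.08,0,0,0,0.6],[0.0133,0.0227,0.1067,0,0,-0.0222,0.6],[0.04,0.0667,0.12,0,0,-0.0444,0.6],[0.0667,0.1133,0.12,0,0,-0.0778,0.6],[0.0933,0.16,0.12,0,0,-0.1111,0.6],[0.12,0.2067,0.12,0,0,-0.1444,0.6],[0.1467,0.2533,0.12,0,0,-0.1778,0.6],[0.1733,0.3,0.12,0,0,-0.2,0.6],[0.2,0.3467,0.12,0,0,-0.2267,0.6],[0.2267,0.3933,0.12,0,0,-0.2267,0.6],[0.2493,0.436,0.12,0,0,-0.2267,0.6],[0.26,0.4587,0.12,0,0,-0.2267,0.6],[0.2627,0.4627,0.1067,0,0,-0.2267,0.6],[0.2627,0.4627,0.0933,0,0,-0.2267,0.6],[0.2627,0.4627,0.08,0,0,-0.2267,0.6],[0.2627,0.4627,0.08,0,0,-0.2267,0.6],[0.2627,0.4627,0.08,0,0,-0.2267,0.6]])

```text
t: 23.9
position: [643.0, 103.8, 237.3]
ee_rot: [-2.7, -1.605, 0.003]
ft_force: [0.5, 0.4, -0.0]
grip_width: 65.3
gripper_force: 50.2
```

To row units: -5.8 cm is -0.0773, -5.7 cm is -0.076.

>>> servo_tool(targets=[[0,0,-0.02,0,0,0,0.6],[0,0,-0.04,0,0,0,0.6],[0,0,-0.0573,0,0,0,0.6],[0,0,-0.0693,0,0,0,0.6],[0,0,-0.076,0,0,0,0.6],[0,0,-0.0773,0,0,0,0.6],[0,0,-0.0773,0,0,0,0.6],[0,0,-0.0773,0,0,0,0.6]])

```text
t: 24.57
position: [643.9, 105.1, 180.9]
ee_rot: [2.699, 1.608, 0.001]
ft_force: [-0.8, 0.3, -0.1]
grip_width: 65.4
gripper_force: 50.3
```

To row units: -0.15 cm is -0.002, -0.1 cm is -0.0013.

>>> servo_tool(targets=[[0,0,-0.0013,0,0,0,0.6],[0.0007,0.0013,-0.0013,0,0,0,0.6],[0.0013,0.002,-0.0013,0,0,0,0.6],[0.0013,0.002,-0.002,0,0,0,0.6],[0.0013,0.002,-0.002,0,0,0,0.6]])

```text
t: 24.98
position: [644.8, 106.8, 179.4]
ee_rot: [2.699, 1.608, 0.001]
ft_force: [-1.4, 0.4, 5.0]
grip_width: 65.6
gripper_force: 50.7
```

To row units: -19 cm is -0.2533, -1.5 cm is -0.02, 20.4 degrees is 0.2267.

>>> servo_tool(targets=[[0,0,0,0,0,0,0.85],[0,0,0,0,0,0,1],[0,0,0,0,0,0,1],[0,0,0,0,0,0,1],[0,0,0.0133,0,0,0,1],[0,0,0.04,0,0,0,1],[0,0,0.0733,0,0,0,1],[0,0,0.1067,0,0,0,1],[-0.02,-0.0333,0.12,0,0,0.0222,1],[-0.0533,-0.0867,0.12,0,0,0.0444,1],[-0.08,-0.1333,0.12,0,0,0.0778,1],[-0.1067,-0.1733,0.12,0,0,0.1111,1],[-0.1333,-0.1733,0.12,0,0,0.1444,1],[-0.1733,-0.1733,0.12,0,0,0.1778,1],[-0.2267,-0.1733,0.12,0,0,0.2,1],[-0.2533,-0.1733,0.12,0,0,0.2267,1],[-0.2533,-0.1733,0.12,0,0,0.2267,1]])

```text
t: 26.4
position: [451.6, -23.5, 269.8]
ee_rot: [2.37, 2.063, -0.0]
ft_force: [0.5, 0.2, 0.4]
grip_width: 85.3
gripper_force: 0.0
```

```bash
python3 - <<'E'
from cyl import *
im,d=shot('top'); w=cloud('top',d); np.savez('t12.npz',im=im,w=w)
o=get_obs(); print(o['position'],o['ee_rot'],o['grip_width'])
q=masks(w,im,(580,730,20,200)); print('alu',cyl(w,q['alu'],-28)); print('black',cyl(w,q['black'],-28))
def R(n,*a):
    m=win(w,*a)
    if m.sum()>5: print(n,*rect(w,m))
R('chock',390,510,-320,-230,41,50); R('cradle board',390,510,-260,-160,5,12);R('cleat',390,510,-330,-290,17,26);R('stop',380,520,-172,-120,32,42)
cv2.imwrite('pics/t12.png',cv2.resize(im[120:280,150:390],None,fx=3,fy=3,interpolation=3)[:,:,::-1])
E
```

```text
[453.43895983 -23.48070512 269.99428652] [2.37081283e+00 2.05917963e+00 2.24927755e-03] 85.21085718384427
alu [ 6.632e+02  1.433e+02 -2.860e+01  6.450e+01 -6.000e-01  1.500e+00
  3.390e+02]
black [ 6.445e+02  1.074e+02 -2.880e+01  6.350e+01 -6.000e-01  1.500e+00
  4.050e+02]
chock 346 [ 443.8 -278.2] [35.  53.4] 83.0 45.1
cradle board 745 [ 452.4 -212.1] [102.5  59.7] 82.4 8.9
stop 19 [ 450.6 -163.3] [46.8 11. ] 7.0 37.7
```

View pics/t12.png

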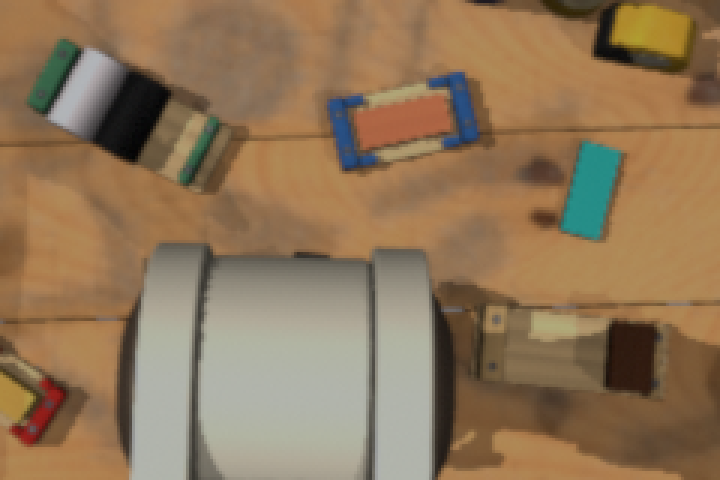

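To row units: -25.5 cm is -0.34, -24.8 cm is -0.3307, 0.5 degrees is 0.0056.

>>> servo_tool(targets=[[-0.0027,-0.04,0,0,0,0,1],[-0.0053,-0.0933,0,0,0,0,1],[-0.008,-0.1467,0,0,0,0,1],[-0.0107,-0.2,0,0,0,0.0056,0.9],[-0.0133,-0.2533,0,0,0,0.0056,0.9],[-0.0133,-0.3,0,0,0,0.0056,0.9],[-0.0133,-0.3307,0,0,0,0.0056,0.9],[-0.0133,-0.34,-0.0133,0,0,0.0056,0.9],[-0.0133,-0.34,-0.0333,0,0,0.0056,0.9],[-0.0133,-0.34,-0.04,0,0,0.0056,0.9],[-0.0133,-0.34,-0.04,0,0,0.0056,0.9],[-0.0133,-0.34,-0.04,0,0,0.0056,0.9]])

```text
t: 27.45
position: [445.0, -277.8, 238.6]
ee_rot: [-2.361, -2.071, 0.0]
ft_force: [-0.6, 0.4, 1.0]
grip_width: 76.9
gripper_force: 0.0
```

To row units: -5.4 cm is -0.072, -5.2 cm is -0.0693.

>>> servo_tool(targets=[[0,0,-0.02,0,0,0,0.9],[0,0,-0.04,0,0,0,0.9],[0,0,-0.06,0,0,0,0.9],[0,0,-0.0693,0,0,0,0.9],[0,0,-0.072,0,0,0,0.9],[0,0,-0.072,0,0,0,0.9],[0,0,-0.072,0,0,0,0.5],[0,0,-0.072,0,0,0,0.5],[0,0,-0.072,0,0,0,0.5],[0,0,-0.072,0,0,0,0.5],[0,0,-0.072,0,0,0,0.5],[0,0,-0.072,0,0,0,0.5]], grip_force=35)

```text
t: 28.45
position: [445.1, -278.6, 186.0]
ee_rot: [2.361, 2.069, 0.001]
ft_force: [-0.5, 0.3, 6.0]
grip_width: 53.5
gripper_force: 37.7
```

To row units: 35.2 cm is 0.4693, 22.5 cm is 0.3, -20.9 degrees is -0.2322.

>>> servo_tool(targets=[[0,0,0.0067,0,0,0,0.5],[0,0,0.02,0,0,0,0.5],[0,0,0.0467,0,0,0,0.5],[0,0,0.08,0,0,0,0.5],[0.0133,0.0253,0.1067,0,0,-0.0222,0.5],[0.036,0.0667,0.12,0,0,-0.0444,0.5],[0.06,0.1133,0.12,0,0,-0.0778,0.5],[0.084,0.16,0.12,0,0,-0.1111,0.5],[0.1067,0.2067,0.12,0,0,-0.1444,0.5],[0.1307,0.2533,0.12,0,0,-0.1778,0.5],[0.156,0.3,0.12,0,0,-0.2,0.5],[0.18,0.3467,0.12,0,0,-0.2322,0.5],[0.204,0.3933,0.12,0,0,-0.2322,0.5],[0.2267,0.44,0.12,0,0,-0.2322,0.5],[0.24,0.464,0.12,0,0,-0.2322,0.5],[0.2427,0.4693,0.1067,0,0,-0.2322,0.5],[0.2427,0.4693,0.0933,0,0,-0.2322,0.5],[0.2427,0.4693,0.08,0,0,-0.2322,0.5],[0.2427,0.4693,0.08,0,0,-0.2322,0.5],[0.2427,0.4693,0.08,0,0,-0.2322,0.5]])

```text
t: 30.12
position: [626.0, 72.3, 243.8]
ee_rot: [-2.7, -1.605, 0.003]
ft_force: [0.0, -0.2, -1.1]
grip_width: 53.9
gripper_force: 37.1
```

To row units: -1 cm is -0.0133, -0.5 cm is -0.0067.

>>> servo_tool(targets=[[0,0,-0.0067,0,0,0,0.5],[0,0,-0.0133,0,0,0,0.5],[0,0,-0.0133,0,0,0,0.5],[0,0,-0.0133,0,0,0,0.5]])

```text
t: 30.45
position: [626.5, 73.3, 234.5]
ee_rot: [-2.699, -1.607, 0.0]
ft_force: [-0.4, 0.4, -0.0]
grip_width: 53.7
gripper_force: 37.1
```

```bash
python3 - <<'E'
from h import *
im,d=shot('scene'); c=im[150:240,200:300]; cv2.imwrite('pics/s13.png',cv2.resize(c,None,fx=6,fy=6,interpolation=3)[:,:,::-1])
o=get_obs();p=o['position'];q=p[:2]-[646.3,108.9];print(p,o['ee_rot'],'tray x',q@[.8796,-.4756],'y',q@[.4756,.8796])
E
```

```text
[626.62247975  73.4043976  234.79283561] [2.69925257e+00 1.60734878e+00 6.69275339e-05] tray x -0.4266383139626875 y -40.58056050582945
```

View pics/s13.png

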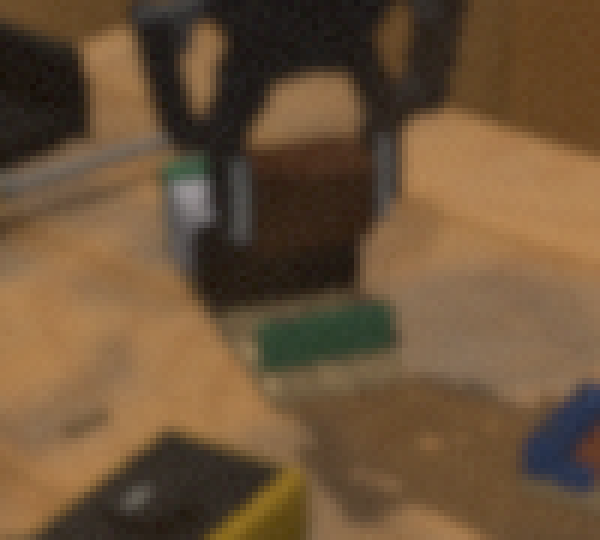

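To row units: -4.85 cm is -0.0647, -4.75 cm is -0.0633.

>>> servo_tool(targets=[[0,0,-0.0133,0,0,0,0.5],[0,0,-0.0267,0,0,0,0.5],[0,0,-0.0373,0,0,0,0.5],[0,0,-0.0467,0,0,0,0.5],[0,0,-0.0547,0,0,0,0.5],[0,0,-0.06,0,0,0,0.5],[0,0,-0.0633,0,0,0,0.5],[0,0,-0.0647,0,0,0,0.5],[0,0,-0.0647,0,0,0,0.5],[0,0,-0.0647,0,0,0,0.5]])

```text
t: 31.33
position: [626.8, 73.6, 186.5]
ee_rot: [2.699, 1.608, 0.001]
ft_force: [-0.2, -0.2, -0.9]
grip_width: 53.4
gripper_force: 37.0
```

Down to within half a millimetre; release and rise.

To row units: -21 cm is -0.28, -18 cm is -0.24.

>>> servo_tool(targets=[[0,0,-0.0007,0,0,0,0.5],[0,0,-0.0007,0,0,0,0.5],[0,0,-0.0007,0,0,0,0.7],[0,0,-0.0007,0,0,0,0.8],[0,0,-0.0007,0,0,0,0.8],[0,0,-0.0007,0,0,0,0.8],[0,0,0.0133,0,0,0,0.85],[0,0,0.04,0,0,0,0.9],[0,0,0.08,0,0,0,0.9],[0,0,0.12,0,0,0,0.9],[-0.0267,-0.04,0.1467,0,0,0,0.9],[-0.0667,-0.08,0.16,0,0,0,0.9],[-0.1067,-0.12,0.16,0,0,0,0.9],[-0.1467,-0.16,0.16,0,0,0,0.9],[-0.1867,-0.2,0.16,0,0,0,0.9],[-0.2133,-0.24,0.16,0,0,0,0.9],[-0.24,-0.28,0.16,0,0,0,0.9],[-0.24,-0.28,0.16,0,0,0,0.9],[-0.24,-0.28,0.16,0,0,0,0.9]])

```text
t: 32.92
position: [445.7, -137.7, 307.4]
ee_rot: [2.701, 1.602, 0.002]
ft_force: [0.3, -0.0, 0.1]
grip_width: 76.9
gripper_force: 0.0
```

```bash
python3 - <<'E'
from cyl import *
im,d=shot('top'); w=cloud('top',d)
q=masks(w,im,(580,730,20,200)); T=lambda p:(p[:2]-[646.3,108.9])@np.array([[.8796,.4756],[-.4756,.8796]])
for n in('alu','black'):
    a=cyl(w,q[n]&(w@[.4756,.8796,0]-403.2>-20),-28); print(n,a,T(a))
m=win(w,580,730,20,200,41,50); y=w@[.4756,.8796,0]-403.2; m&=y<-24
r=rect(w,m); print('chock',*r,T(r[1]))
for n,a in(('sq',(380,480,170,260,28,40)),('flat',(560,720,-200,0,17,21.5))): print(n,*rect(w,win(w,*a)))
E
```

```text
alu [ 6.631e+02  1.434e+02 -2.790e+01  6.430e+01 -4.000e-01  1.600e+00
  3.360e+02] [-1.63092 38.33628]
black [ 6.444e+02  1.077e+02 -2.910e+01  6.340e+01 -3.000e-01  1.500e+00
  3.750e+02] [-1.10052 -1.95916]
chock 327 [625.4  73.4] [34.2 53.1] 62.1 45.0 [ -1.49984 -41.16584]
sq 233 [427.1 207.4] [59.6 24.7] 55.3 31.8
flat 452 [ 638.2 -110. ] [ 57.5 113.9] 11.0 19.3
```

```bash
python3 - <<'E'
from m import *
im,d=shot('top'); w=cloud('top',d)
p=w[win(w,380,480,170,260,29,36)]; print(np.median(p,0).round(1),len(p)); 
print(get_obs()['joint_vel'].round(3)); job_done()
E
```

```text
[430.7 211.1  31.6] 211
[ 0.025  0.013  0.003 -0.003  0.    -0.   ]
the job is handed in; nothing more can be done
```

The job is handed in: by the last camera check the brass bar, copper bar, both round bars and chock all sit within tolerance, and the multimeter and tape measure were never touched, but the judge's verdict was not shown.

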